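# Clamp a car trim board in the binding jig

### The arm

A 7-joint arm with a two-finger parallel gripper is mounted at the origin on the work surface. World frame = base frame: x ahead of the robot, y to its left, z up, the work surface at z = 0. Lengths are in m, angles in rad, forces in N, time in s.
With the tool pointing down it reaches from about 0.4 to 0.85 m from the base axis. Payload 4.5 kg.
Tool frame: the origin (TCP) lies midway between the tips of the shut fingers; the grasp point (between the pads) lies 19 mm behind it; z points along the fingers, y is the direction in which the jaws open and shut (so a half turn about z gives the same grasp; the last joint's range is limited). The gripper opens to 88 mm and grips with 3 to 60 N. Pads are 18 mm wide; open, the fingers measure 123 mm over their backs; the gripper's body (75 mm by 187 mm) begins 45 mm behind the grasp point.
Start: joints at [-1.115, 0.689, -0.195, 1.565, 0.157, 0.902, -0.215], TCP at [0.256, 0.57, 0.239] pointing down, gripper open.
Joint ranges: [-3.01, 3.01], [-0.46, 2.08], [-1.47, 1.51], [0.13, 2.56], [-1, 4.14], [0.04, 2.09], [-2.66, 2.66]. Speed limits (rad/s): [2.57, 2.57, 3.14, 3.14, 3.14, 3.14, 3.14].

### API

Orientations are given as a unit quaternion [x, y, z, w].
In Python, from plant import get_state, snapshot, finish_job, find_in gives the robot as it stands.
- The arm moves only by the shell command python3 -m creep 'ROWS' [OPENING] [FORCE]. ROWS is JSON, one flat list of numbers, 6 for each row, row after row: the shift along the tool's x, y, z in mm, then the turn, a rotation vector about the tool's x, y, z in degrees. In form: [tx, ty, tz, wx, wy, wz, tx, ty, tz, wx, wy, wz, ...]. A call has 1 to 5 rows; each row shifts and turns the pose as measured when the row begins, along the tool's axes as they then stand; what a row does not reach is not made up. A row lasts 1/12 s, in which the tool goes at most 41.7 mm and 7.16 degrees, less where a joint would pass 70% of its speed; a pose out of reach is approached as far as the arm can. A call is refused whole if a number of a shift passes 41.7 or a number of a turn 7.16, either way. A call with a gripper value outside its range is refused whole. OPENING is the finger opening in mm, from 0 to 88.1, set as the call begins (- or left out, the last holds). The fingers move at their own pace and stop on an object; FORCE is the grip in N (left out, the last holds). Time passes only in rows, so rows that do not move let the fingers close. It gives the time, the measured TCP pose, the force and the opening at its end, in the units of the state.
- get_state(): the state, without advancing time (a new reading comes with each control period).
- snapshot(name): name is "scene" or "top" or "wrist"; returns a dict with "color" (400x640x3 uint8, red, green, blue), "intrinsics" (3x3 intrinsics, pixels), "dist_coeffs" ([k1, k2, p1, p2, k3] as OpenCV has them; the pictures are not rectified), "extrinsics" (4x4, takes a point from world to camera coordinates). Camera axes: x right, y down, z forward; pixel columns grow to the right and rows downward; lengths in m; the calibration is good to about 2 mm. A picture is of the moment at which its call begins. There is no depth.
- finish_job(): hands the job in, once; it reports no verdict.
Trained networks look in the newest picture that a camera, given by its name, has taken for a name from the list of things; names that differ only in an ending like _2 or _b are one class to them, and where a whole thing is asked for, a point or a joint stands for the part that bears it (a point fixed in the world has none). Each returns a list of dicts, best first, with "score" (0 to 1); they miss things now and then, are a little off and sometimes report something else, mostly with a low value. They report only what shows in the picture. A call takes as long as a camera call.
- find_in(thing, camera): "xy" ([column, row] in pixels, amid what is visible of it).
The state is a dict: "clock": time; "q": joint angles; "qd": joint speeds; "joint_torque": joint torques, N m; "tool_pos": TCP position; "eef_rot": TCP orientation; "contact_force": force on the tool from outside, world axes, zero at the start; "moment": the same for the moment, N m; "opening": opening from 0.0 (shut) to 1.0 (fully open).
Only numpy, scipy, OpenCV 4.12 (cv2) and the standard library are available. Lean on these libraries where they do the work, as an engineer would, in place of code of your own. Each camera call takes 0.05 s, during which the arm holds its last target.

### The job

Clamp the trim board in the binding jig so its edge can be bound: push the blue clamp strap round until it lies over the board against its brass stop pin, then press the red cam lever all the way down so that the strap's rubber foot bears on the board. It is all finger-pushing: leave the board where it lies, pick nothing up, and do not disturb the other things on the bench.

Things in the scene. Friction and masses are not known exactly. Their poses are not given: they have to be found in the camera images.
- clamp_stud (a point): fixed upright axis the strap swings about, on the jig's plywood base (330 x 285 x 18 mm); the point lies 47 mm above the bench, at mid-thickness of the released strap. Its axes are the jig's and do not turn with the strap: -x points to the board (53 to 223 mm from the stud that way), z up. A steel post (radius 15 mm) stands under the strap on a foot plate 62 x 75 mm, top 24 mm above the bench
- stop_pin (a point): top of the fixed brass stop pin, diameter 10 mm, 56 mm above the bench; in the jig's axes 26 mm from the stud towards the board (-x) and 18 mm to +y. It touches the strap's edge when the strap is fully over the board
- swing (a joint): angle of the strap about the stud, rad: 0 = fully over the board along the jig's -x, against the stop pin; positive = swung away, counter-clockwise seen from above (at 1.57 the nose points along the jig's -y). Range 0 to 2.1; stays where it is left; about 1.2 N at the nose moves it. The lever turns with it
- strap_nose (a point): point in the blue strap, on its centre line at mid-thickness, 105 mm from the stud axis; -x points on to the nose, z up. The strap is a flat bar 25 mm wide, 10 mm thick, ending 127 mm from the axis; released, its underside is 42 mm above the bench, its top 52 mm. Here a rubber foot (diameter 20 mm) hangs 10 mm below it and a spindle and nut (diameter 18 mm) stand 10 mm above it
- strap: the same strap with its foot; origin on the stud axis at mid-thickness, -x points to the nose. Released, its foot clears the board by 2 to 4 mm; as the lever goes down the cam drives it straight down on to the board, and the rest of the lever's travel builds up the clamping force, about 10 N
- cam_lever (a joint): angle of the cam lever above level, rad: 0 = fully down, level, locked; about 1.1 = standing released; range 0 to 1.4, stays where it is left. Going down takes about 4 to 7 N at the middle of the red grip
- lever_pin (a point): the cam lever's level pivot pin, across the strap, on the stud axis 66 mm above the bench. The lever stands up from it on the side away from the strap's nose and swings down away from the nose, ending level, pointing straight away from the nose, 66 mm above the bench. Fork and round cams reach 14 mm around the pin
- lever_grip (a point): middle of the lever's red grip, 71 mm from the pin; the grip is 24 mm wide, 14 mm thick and runs 40 to 102 mm from the pin. Its x axis points outward along the lever, z out of the face to press (up when the lever is down)
- board_mid (a point): centre of the woven, dark-edged trim board (170 x 240 x 10 mm, 0.7 kg, one corner notched), loose on the jig base with its underside 18 mm above the bench, between low aluminium fences (top 32 mm above the bench)
- chalk: white chalk block 45 x 32 x 8 mm lying loose on the board; origin under its centre
- clip_tin: round metal tin, diameter 48 mm, 27 mm high, loose on the jig base beside the clamp; origin under its centre
- tape_roll: green roll of tape lying flat, diameter 100 mm, 25 mm high; origin under its centre
- glue_tin: purple and white rectangular tin 60 x 100 x 130 mm with a black cap, 148 mm high in all, standing; origin under its centre
- thread_cone: navy cone of thread, base diameter 64 mm, 115 mm high, standing; origin under its centre
- hammer: hammer lying on the bench; origin under its middle
- shears: shears with black loops lying on the bench, about 250 mm long; origin at the rivet
- seam_roller: seam roller with wooden handle lying on the bench, 165 mm long, 35 mm wide; origin under the shank near the roller

How it is judged:
By the outcome, as a careful person would: the job done as asked, in the order asked, and still so for the second after the job is handed in, with the robot touching nothing.
It also fails if it takes over 48 s, if anything falls off the work surface, if the arm or the gripper's body presses on something with over 40 N, if the wrist force passes 120 N, or if a joint passes its speed limit or range.

## Working session

There is one attempt and no reset: what is moved stays moved. The work goes in short steps, Python scripts to look and compute and a shell command to move; the robot and the scene stay as the last step left them, time stands still between calls to the robot, and variables do not carry over. Pictures are saved under pics/ and viewed, and the job is handed in when it is done.

```bash
ls; mkdir -p pics; python3 - <<'E'
from plant import get_state, snapshot, find_in
import cv2,json
s=get_state();print(s)
for n in ["scene","top","wrist"]:
    d=snapshot(n);cv2.imwrite(f"pics/{n}0.png",d["color"][:,:,::-1])
    print(n,d["intrinsics"].tolist(),d["dist_coeffs"],d["extrinsics"].tolist())
    for t in ["strap_nose","lever_grip","lever_pin","strap","board_mid","clip_tin","chalk","stop_pin","clamp_stud"]:
        try: print(t,[(r["xy"],round(r["score"],2)) for r in find_in(t,n)[:2]])
        except Exception as e: print(t,e)
print(get_state()["clock"])
E
```

```text
pics
{'clock': 0.0, 'q': array([-1.11520852,  0.68997603, -0.19455086,  1.5663711 ,  0.15736471,
        0.90250602, -0.21511488]), 'qd': array([-1.46454841e-03,  2.89610492e-04,  9.42746476e-04,  2.33645405e-03,
        5.82208402e-05,  6.54129464e-05,  5.12729581e-04]), 'joint_torque': array([ 7.05990897e-05, -5.27563155e+01, -1.26692455e+00, -1.53427362e+01,
       -5.26759133e-02,  6.79404155e-03,  1.73577687e-04]), 'tool_pos': array([0.25564808, 0.56961386, 0.23790875]), 'eef_rot': array([ 2.09264828e-01,  9.77858562e-01, -9.22599696e-04, -1.13098471e-04]), 'contact_force': array([-0.45211898,  0.72605433,  0.36282392]), 'moment': array([-0.02711165,  0.00413944, -0.05344325]), 'opening': 0.9995923505402594}
scene [[479.3378144365511, 0.0, 323.9101329886838], [0.0, 479.3378144365511, 195.78984718144258], [0.0, 0.0, 1.0]] [0.01399788 0.         0.         0.         0.        ] [[-0.6632490405912682, 0.7483876636669348, -0.004076153322551552, 0.4025548401308084], [0.45487181485343364, 0.39878735836641366, -0.7962790182210513, -0.21100339119623066], [-0.5942998756576566, -0.529985
[... 1149 characters left out ...]
, 0.66), ([318.1, 239.6], 0.43)]
stop_pin [([332.3, 211.2], 0.7), ([195.3, 174.2], 0.24)]
clamp_stud [([329.1, 205.5], 0.95)]
wrist [[354.90117606420387, 0.0, 318.9111412996542], [0.0, 354.90117606420387, 196.36130467924053], [0.0, 0.0, 1.0]] [-0.06137121  0.          0.          0.          0.        ] [[0.40911903456252463, 0.9124810214343786, -3.287404384439337e-05, -0.6252767343150233], [0.8782398826789202, -0.39375693623368435, 0.2713856732400967, -0.03712434298217444], [0.24762133193799396, -0.1110579159264981, -0.9624706828154915, 0.3893611775495215], [0.0, 0.0, 0.0, 1.0]]
strap_nose []
lever_grip []
lever_pin []
strap []
board_mid []
clip_tin []
chalk []
stop_pin []
clamp_stud []
1.5
```

View pictures.

```bash
python3 - <<'E'
import cv2
for n,(a,b,c,d) in {"scene":(200,460,110,270),"top":(220,460,120,280)}.items():
    i=cv2.imread(f"pics/{n}0.png")[c:d,a:b]
    cv2.imwrite(f"pics/{n}0c.png",cv2.resize(i,None,fx=3,fy=3,interpolation=cv2.INTER_CUBIC))
E
```

```text
(no output)
```

View pics/scene0.png

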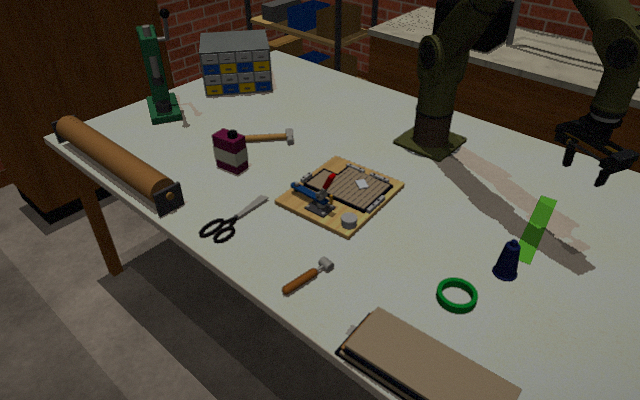

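View pics/top0.png

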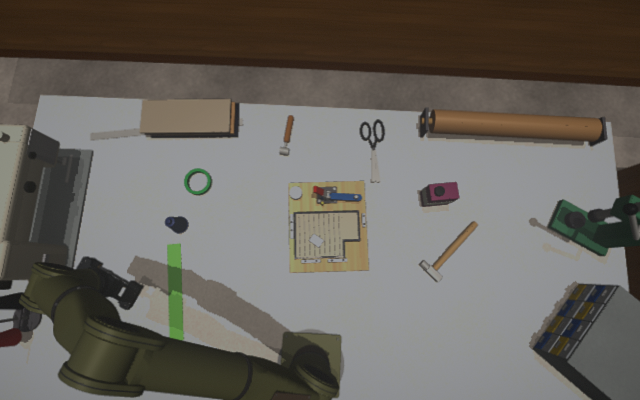

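```bash
ls pics
```

```text
scene0.png
scene0c.png
top0.png
top0c.png
wrist0.png
```

View pics/scene0c.png

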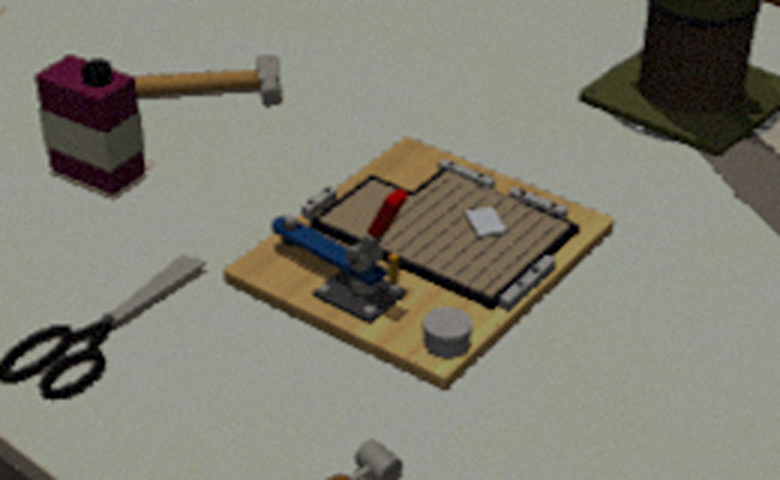

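View pics/top0c.png

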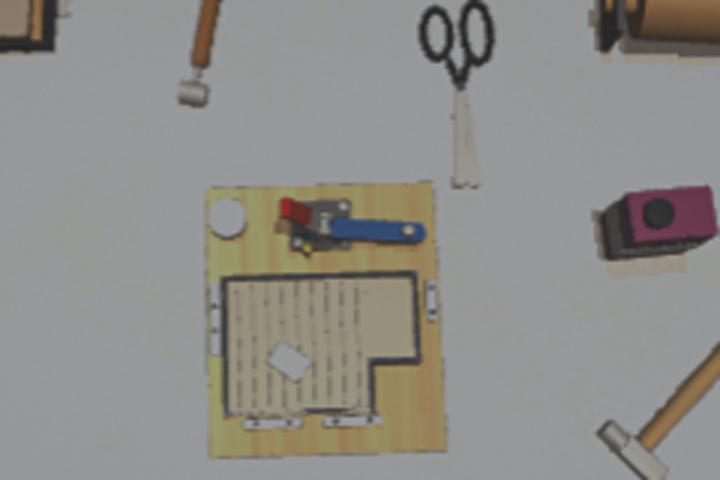

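```bash
cat > h.py <<'E'
import numpy as np, cv2, json
from scipy.optimize import least_squares
from scipy.spatial.transform import Rotation as R
def proj(d,p):
    T=np.array(d["extrinsics"]);
    return cv2.projectPoints(np.atleast_2d(np.array(p,float)),cv2.Rodrigues(T[:3,:3])[0],T[:3,3],np.array(d["intrinsics"]),np.array(d["dist_coeffs"],float))[0][:,0]
def ray(d,uv,z):
    T=np.array(d["extrinsics"]);u=cv2.undistortPoints(np.array([[uv]],float),np.array(d["intrinsics"]),np.array(d["dist_coeffs"],float))[0,0]
    c=-T[:3,:3].T@T[:3,3];v=T[:3,:3].T@np.array([u[0],u[1],1]);return c+v*(z-c[2])/v[2]
E
cat > cams.py <<'E'
from plant import snapshot
E
python3 - <<'E'
from plant import snapshot
import pickle
from h import *
D={n:snapshot(n) for n in ["scene","top"]}
pickle.dump(D,open("D.pkl","wb"))
T,S=D["top"],D["scene"]
for nm,z,a,b in [("stud",.047,(329.1,205.5),(332,197.9)),("pin",.056,(332.3,211.2),(331,201.6)),("nose",.047,(341.5,196.9),(306.2,190.7)),("chalk",.032,(317,241),(361.7,183.7)),("tin",.045,(295.7,192.7),(349,217)),
 ("c1",.018,(288.7,182.3),(348,239)),("c2",.018,(364,180.7),(275,203)),("c3",.018,(368.7,271.7),(336,156.5)),("c4",.018,(289.7,272.7),(404.5,184)),
 ("nosetip",.05,(362,198),(291,186)),("grip tip",.15,(315,190),(333,175))]:
    f=lambda p:np.r_[proj(T,p)[0]-a,proj(S,p)[0]-b]
    r=least_squares(f,[.6,0,.05])
    print(nm,ray(T,a,z).round(3)[:2],ray(S,b,z).round(3)[:2],"tri",r.x.round(3),r.fun.round(1))
E
```

```text
stud [ 0.55  -0.039] [ 0.564 -0.005] tri [ 0.547 -0.03   0.025] [-2.6  1.8 -2.7 -0.4]
pin [ 0.529 -0.052] [0.589 0.013] tri [ 0.532 -0.045 -0.006] [-2.2  1.5 -2.2 -0.3]
nose [ 0.584 -0.083] [ 0.589 -0.089] tri [ 0.587 -0.087  0.046] [ 1.  -0.7  1.   0.2]
chalk [ 0.422 -0.002] [0.429 0.006] tri [ 0.422 -0.001  0.025] [-0.2  0.1 -0.2 -0. ]
tin [0.592 0.084] [0.599 0.091] tri [0.593 0.085 0.039] [-0.2  0.1 -0.2 -0. ]
c1 [0.636 0.115] [0.651 0.13 ] tri [0.638 0.118 0.003] [-0.5  0.3 -0.5 -0. ]
c2 [ 0.656 -0.167] [ 0.672 -0.145] tri [ 0.658 -0.166 -0.   ] [-0.7  0.6 -0.8 -0.2]
c3 [ 0.322 -0.192] [ 0.343 -0.176] tri [ 0.322 -0.194  0.001] [-0.  0. -0. -0.]
c4 [0.306 0.09 ] [0.323 0.1  ] tri [0.306 0.091 0.004] [ 0.1 -0.1  0.1  0. ]
nosetip [ 0.583 -0.157] [ 0.606 -0.139] tri [ 0.587 -0.159  0.03 ] [-0.  0. -0. -0.]
grip tip [0.584 0.012] [0.582 0.014] tri [0.583 0.013 0.15 ] [-0.4  0.2 -0.4 -0. ]
```

```bash
python3 -m creep '[-27.7,-26,-4,0,0,0,-27.7,-26,-4,0,0,0,-27.7,-26,-4,0,0,0,-27.7,-26,-4,0,0,0,-27.7,-26,-4,0,0,0]' 0 20
```

```text
clock: 2.02
tool_pos: [0.3247, 0.3994, 0.2568]
eef_rot: [0.201, 0.98, 0.004, -0.003]
contact_force: [0.7, 0.4, -0.3]
opening: 0.649
```

```bash
python3 -m creep '[-27.7,-26,-4,0,0,0,-27.7,-26,-4,0,0,0,-27.7,-26,-4,0,0,0,-27.7,-26,-4,0,0,0,-27.7,-26,-4,0,0,0]'; python3 -m creep '[-27.7,-26,-4,0,0,0,-27.7,-26,-4,0,0,0,-27.7,-26,-4,0,0,0,-27.7,-26,-4,0,0,0,-27.7,-26,-4,0,0,0]'
```

```text
clock: 2.43
tool_pos: [0.4034, 0.2169, 0.2767]
eef_rot: [0.2, 0.98, 0.005, -0.002]
contact_force: [1.0, 1.0, -0.1]
opening: 0.266
clock: 2.85
tool_pos: [0.4826, 0.0334, 0.2972]
eef_rot: [0.2, 0.98, 0.006, -0.0]
contact_force: [1.1, -0.0, -0.3]
opening: 0.005
```

```bash
python3 -m creep '[-23,-30,0,0,0,0,-23,-30,0,0,0,0,-20,-20,0,0,0,0,0,0,0,0,0,0]'; python3 - <<'E'
from plant import snapshot,get_state
import pickle,cv2
d=snapshot("wrist");pickle.dump(d,open("W1.pkl","wb"));print(get_state()["tool_pos"])
i=d["color"][:,:,::-1]
cv2.imwrite("pics/w1.png",cv2.resize(i,(800,500),interpolation=cv2.INTER_CUBIC))
E
```

```text
clock: 3.18
tool_pos: [0.5161, -0.0814, 0.2977]
eef_rot: [0.206, 0.978, 0.004, 0.003]
contact_force: [-0.1, 1.6, -0.4]
opening: 0.004
[ 0.51514906 -0.07867441  0.29766121]
```

View pics/w1.png

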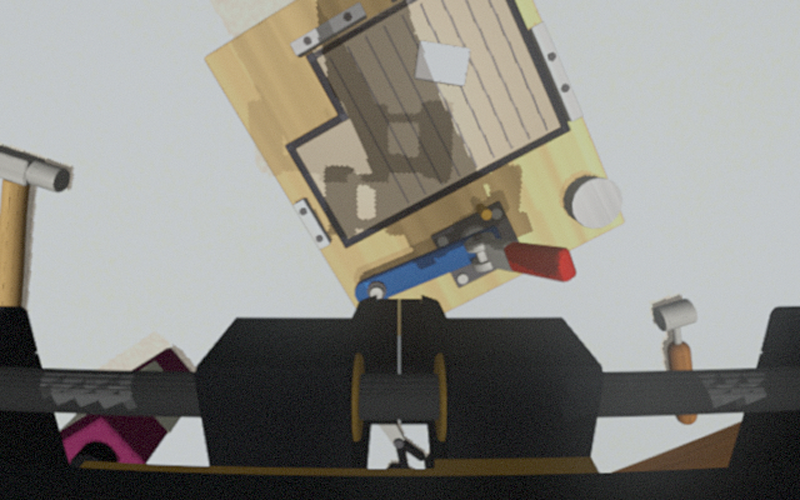

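```bash
python3 - <<'E'
import pickle
from h import *
W=pickle.load(open("W1.pkl","rb"))
for nm,z,p in [("nut",.062,(376,290)),("pin",.056,(487,214)),("leverpin",.066,(482,252)),("cornerL",.018,(206,58)),("cornerR",.018,(623,222)),("boardL",.028,(345,243)),("boardR",.028,(568,128)),("boardfarR",.028,(518,-5)),("chalk",.036,(442,63)),("tin",.045,(595,200)),("plateA",.024,(433,240)),("plateB",.024,(500,203)),("plateC",.024,(525,250)),("griptip",.155,(572,265))]:
    print(nm,ray(W,(p[0]*.8,p[1]*.8),z)[:2].round(4))
E
```

```text
nut [ 0.5831 -0.1312]
pin [ 0.5593 -0.0114]
leverpin [ 0.5871 -0.0289]
cornerL [ 0.3318 -0.1878]
cornerR [0.6332 0.1161]
boardL [ 0.5381 -0.1452]
boardR [0.5219 0.0893]
boardfarR [0.3983 0.0855]
chalk [0.4245 0.0028]
tin [0.5906 0.0866]
plateA [ 0.5712 -0.0659]
plateB [0.5633 0.0074]
plateC [0.6179 0.014 ]
griptip [0.5895 0.0195]
```

```bash
python3 -m creep '[-25,0,25,0,0,0,-25,0,25,0,0,0,-25,0,25,0,0,0,-25,0,25,0,0,0,-24,0,25,0,0,0]'; python3 -m creep '[0,0,0,0,0,0]'
```

```text
clock: 3.65
tool_pos: [0.634, -0.1191, 0.1764]
eef_rot: [0.201, 0.98, 0.008, 0.007]
contact_force: [-0.3, 0.2, -0.4]
opening: 0.008
clock: 3.73
tool_pos: [0.6344, -0.1185, 0.1706]
eef_rot: [0.201, 0.98, 0.008, 0.004]
contact_force: [0.1, -0.4, -0.5]
opening: 0.001
```

```bash
python3 -m creep '[0,-4,30,0,0,0,0,-4,30,0,0,0,0,-4,30,0,0,0,0,-1,25,0,0,0,0,0,0,0,0,0]'; python3 - <<'E'
from plant import snapshot,get_state
import pickle,cv2
from h import *
d=snapshot("wrist");pickle.dump(d,open("W2.pkl","wb"));s=get_state();print(s["tool_pos"],R.from_quat(s["eef_rot"]).as_matrix().round(3).tolist())
cv2.imwrite("pics/w2.png",cv2.resize(d["color"][:,:,::-1],(800,500),interpolation=cv2.INTER_CUBIC))
E
```

```text
clock: 4.15
tool_pos: [0.6329, -0.1168, 0.0534]
eef_rot: [0.196, 0.98, 0.012, 0.005]
contact_force: [0.1, 0.2, 0.2]
opening: 0.009
[ 0.63407498 -0.11668241  0.05564694] [[-0.923, 0.384, 0.018], [0.384, 0.923, 0.022], [-0.008, 0.027, -1.0]]
```

View pics/w2.png

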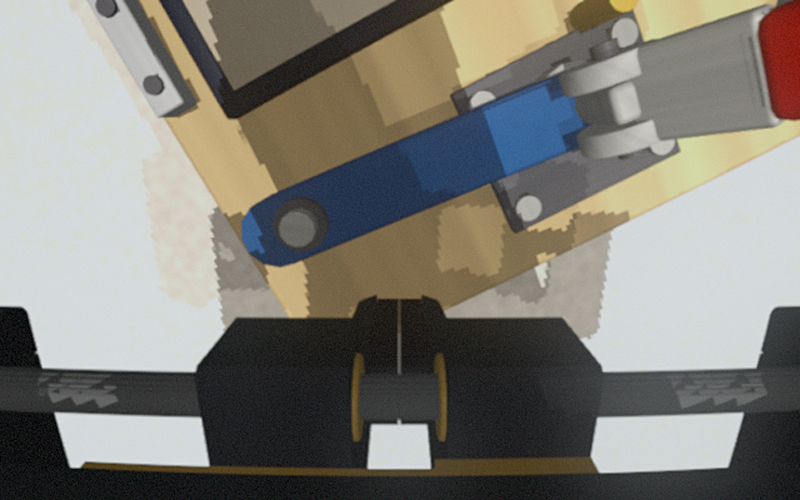

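```bash
python3 -m creep '[0,-8,12,1,0,0,0,-4,6,0,0,0,0,0,0,0,0,0]'
```

```text
clock: 4.45
tool_pos: [0.6324, -0.1255, 0.0413]
eef_rot: [0.194, 0.981, 0.004, 0.008]
contact_force: [-0.4, -0.5, -0.1]
opening: 0.008
```

```bash
cat > arc.py <<'E'
from h import *
from plant import get_state
import sys
def arc(phis,rho=.1,extra=0,stud=(.587,-.028),z=.039):
    s=get_state();M=R.from_quat(s["eef_rot"]).as_matrix();p=s["tool_pos"];xh,yh=M[:2,0],M[:2,1]
    print("F",s["contact_force"].round(1),"pos",p.round(4),"clk",s["clock"])
    for f in phis:
        n=-np.array([np.cos(f),np.sin(f)]);t=np.array([np.sin(f),-np.cos(f)])
        h=.009*abs(t@xh)+.0175*abs(t@yh)
        q=np.r_[np.array(stud)+rho*n+(.0125+h+extra)*t,z]
        print(f,q.round(4),(M.T@(q-p)*1000).round(1));p=q
E
python3 -c "
from arc import *
arc([1.53,1.3,1.1,.9,.7,.5,.35,.25,.15,.077])"
```

```text
F [-0.4 -0.5 -0.1] pos [ 0.6324 -0.1255  0.0413] clk 4.45
1.53 [ 0.6099 -0.129   0.039 ] [ 19.5 -11.9   1.9]
1.3 [ 0.5829 -0.1307  0.039 ] [ 24.3 -11.8  -0.5]
1.1 [ 0.562  -0.1275  0.039 ] [20.5 -5.1 -0.3]
0.9 [ 0.5452 -0.1225  0.039 ] [17.5 -1.8 -0.3]
0.7 [ 0.5289 -0.1143  0.039 ] [18.2  1.4 -0.2]
0.5 [ 0.5139 -0.1027  0.039 ] [18.3  4.9 -0.2]
0.35 [ 0.5039 -0.0919  0.039 ] [13.4  6.2 -0.1]
0.25 [ 0.498  -0.0837  0.039 ] [ 8.5  5.4 -0.1]
0.15 [ 0.4929 -0.0747  0.039 ] [ 8.1  6.3 -0. ]
0.077 [ 0.4898 -0.0678  0.039 ] [ 5.6  5.2 -0. ]
```

```bash
python3 -m creep '[19,-11,2,0,0,0,12,-6,0,0,0,0,12,-6,0,0,0,0]'; python3 -c "
from arc import *
arc([1.3,1.1,.9,.7,.5,.35,.25,.15,.077])"
```

```text
clock: 4.7
tool_pos: [0.5907, -0.1292, 0.0425]
eef_rot: [0.194, 0.981, 0.006, 0.016]
contact_force: [2.2, 0.7, -0.6]
opening: 0.011
F [ 2.2  0.7 -0.6] pos [ 0.5907 -0.1292  0.0425] clk 4.7
1.3 [ 0.5829 -0.1306  0.039 ] [ 6.8 -4.3  3.2]
1.1 [ 0.562  -0.1275  0.039 ] [20.5 -5.  -0.7]
0.9 [ 0.5452 -0.1225  0.039 ] [17.5 -1.8 -0.5]
0.7 [ 0.5289 -0.1143  0.039 ] [18.2  1.4 -0.5]
0.5 [ 0.5139 -0.1027  0.039 ] [18.3  5.  -0.4]
0.35 [ 0.5039 -0.0919  0.039 ] [13.4  6.2 -0.3]
0.25 [ 0.498  -0.0837  0.039 ] [ 8.5  5.4 -0.1]
0.15 [ 0.4929 -0.0747  0.039 ] [ 8.1  6.3 -0.1]
0.077 [ 0.4898 -0.0678  0.039 ] [ 5.6  5.2 -0.1]
```

```bash
python3 -m creep '[12,-5,3,0,1.5,0,18,-5,1,0,1,0,18,-2,0,0,0,0]'; python3 -c "
from arc import *
arc([.9,.7,.5,.35,.25,.15,.077])"
```

```text
clock: 4.95
tool_pos: [0.5465, -0.1233, 0.042]
eef_rot: [0.194, 0.981, 0.011, 0.0]
contact_force: [2.5, -0.8, -1.0]
opening: 0.001
F [ 2.5 -0.8 -1. ] pos [ 0.5465 -0.1233  0.042 ] clk 4.95
0.9 [ 0.5452 -0.1225  0.039 ] [1.5 0.2 3. ]
0.7 [ 0.5289 -0.1143  0.039 ] [18.2  1.4  0.1]
0.5 [ 0.5139 -0.1027  0.039 ] [18.3  4.9  0.2]
0.35 [ 0.5039 -0.0919  0.039 ] [13.4  6.2  0.2]
0.25 [ 0.498  -0.0837  0.039 ] [8.5 5.4 0.2]
0.15 [ 0.4929 -0.0747  0.039 ] [8.1 6.3 0.2]
0.077 [ 0.4898 -0.0678  0.039 ] [5.6 5.2 0.1]
```

```bash
python3 -m creep '[18,2,2,0,0,0,18,4,1,0,0,0,12,5,0,0,0,0,0,0,0,0,0,0]'; python3 - <<'E'
from plant import snapshot,get_state
import pickle,cv2
from arc import *
arc([.35,.25,.15,.077])
for n in ["scene","wrist"]:
    d=snapshot(n);i=d["color"][:,:,::-1]
    cv2.imwrite(f"pics/{n}3.png",cv2.resize(i,(800,500),interpolation=cv2.INTER_CUBIC) if n=="wrist" else cv2.resize(i[130:250,260:440],None,fx=4,fy=4,interpolation=cv2.INTER_CUBIC))
E
```

```text
clock: 5.28
tool_pos: [0.5085, -0.0959, 0.0431]
eef_rot: [0.196, 0.98, 0.012, 0.005]
contact_force: [-0.1, 0.6, -0.5]
opening: 0.001
F [-0.1  0.6 -0.5] pos [ 0.5085 -0.0959  0.0431] clk 5.2833
0.35 [ 0.5039 -0.0918  0.039 ] [5.9 1.9 4.2]
0.25 [ 0.498  -0.0836  0.039 ] [8.6 5.3 0.1]
0.15 [ 0.4929 -0.0747  0.039 ] [8.1 6.3 0.1]
0.077 [ 0.4898 -0.0678  0.039 ] [5.6 5.2 0.1]
```

View pics/wrist3.png

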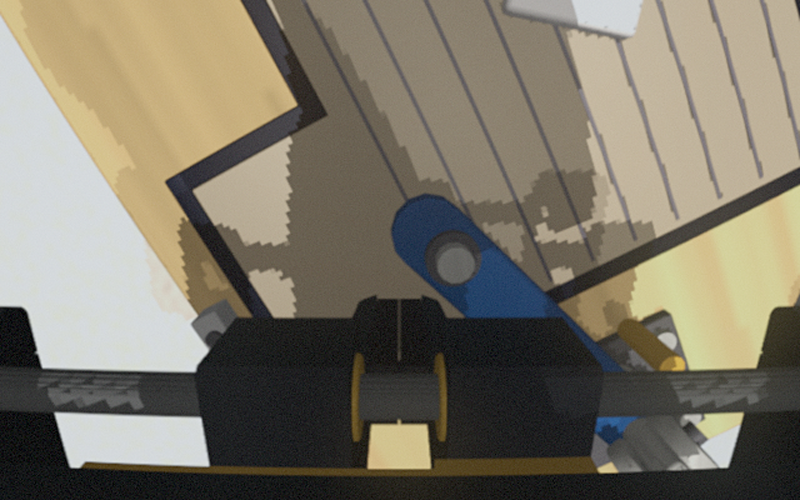

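View pics/scene3.png

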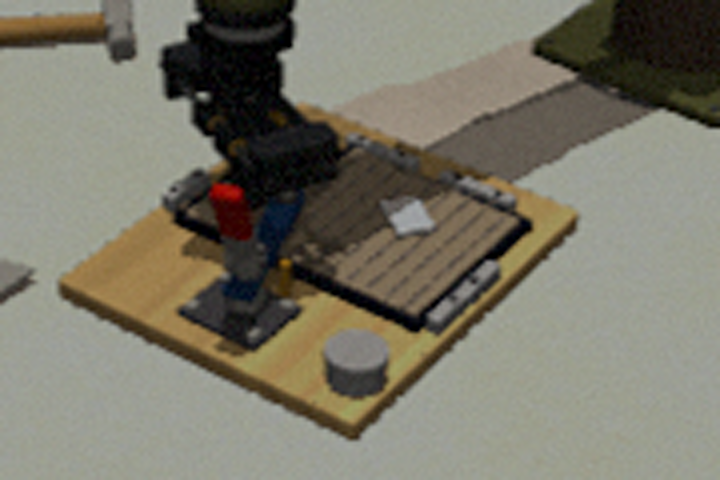

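```bash
python3 -m creep '[6,2,3,0,0,0,8,5,1,0,0,0,7,5,0,0,0,0,4,3,0,0,0,0]'; python3 -c "
from arc import *
arc([.15,.077])"
```

```text
clock: 5.72
tool_pos: [0.4974, -0.0767, 0.0396]
eef_rot: [0.2, 0.98, 0.011, 0.01]
contact_force: [0.8, -1.6, 0.4]
opening: 0.009
F [ 0.8 -1.6  0.4] pos [ 0.4974 -0.0767  0.0396] clk 5.7167
0.15 [ 0.4929 -0.0747  0.039 ] [4.9 0.1 0.5]
0.077 [ 0.4898 -0.0678  0.039 ] [5.6 5.1 0. ]
```

```bash
python3 -m creep '[3,4,0,0,0,0,2,3,0,0,0,0]';python3 -m creep '[2,3,0,0,0,0]'; python3 -m creep '[1,3,0,0,0,0]'; python3 -m creep '[1,2,0,0,0,0]'
```

```text
clock: 5.88
tool_pos: [0.4947, -0.0672, 0.0396]
eef_rot: [0.2, 0.98, 0.011, 0.01]
contact_force: [0.1, -1.2, 0.5]
opening: 0.004
clock: 5.97
tool_pos: [0.4939, -0.0634, 0.0396]
eef_rot: [0.2, 0.98, 0.01, 0.01]
contact_force: [1.3, -3.0, 0.2]
opening: 0.003
clock: 6.05
tool_pos: [0.4937, -0.0616, 0.0396]
eef_rot: [0.2, 0.98, 0.009, 0.01]
contact_force: [0.2, -9.2, 1.2]
opening: 0.006
clock: 6.13
tool_pos: [0.4936, -0.0617, 0.0397]
eef_rot: [0.202, 0.979, 0.008, 0.01]
contact_force: [1.2, -8.1, 0.6]
opening: 0.006
```

```bash
python3 -m creep '[-2,-6,0,0,0,0,-4,-12,0,0,0,0,-4,-12,-10,0,0,0,0,0,-40,0,0,0,0,0,-40,0,0,0]'; python3 -m creep '[0,0,-40,0,0,0,0,0,-30,0,0,0,0,0,0,0,0,0]'; python3 - <<'E'
from plant import snapshot,get_state
import pickle,cv2
from h import *
s=get_state();print(s["tool_pos"],R.from_quat(s["eef_rot"]).as_matrix().round(3).tolist())
D={}
for n in ["scene","top","wrist"]:
    d=snapshot(n);D[n]=d;i=d["color"][:,:,::-1]
    c={"scene":i[130:250,260:440],"top":i[160:280,260:440]}
    cv2.imwrite(f"pics/{n}4.png",cv2.resize(i,(800,500),interpolation=cv2.INTER_CUBIC) if n=="wrist" else cv2.resize(c[n],None,fx=4,fy=4,interpolation=cv2.INTER_CUBIC))
pickle.dump(D,open("D4.pkl","wb"))
E
```

```text
clock: 6.55
tool_pos: [0.4836, -0.0933, 0.1244]
eef_rot: [0.2, 0.98, 0.007, 0.001]
contact_force: [0.9, -0.4, 0.3]
opening: 0.005
clock: 6.8
tool_pos: [0.4833, -0.0938, 0.2021]
eef_rot: [0.2, 0.98, 0.007, 0.002]
contact_force: [0.1, 0.0, 0.2]
opening: 0.005
[ 0.48330249 -0.09380535  0.20207593] [[-0.92, 0.391, 0.008], [0.391, 0.92, 0.013], [-0.002, 0.015, -1.0]]
```

View pics/wrist4.png

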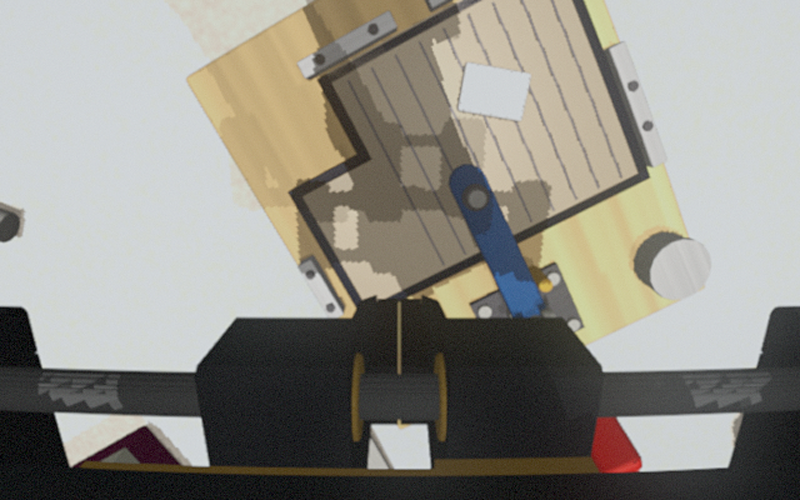

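View pics/scene4.png

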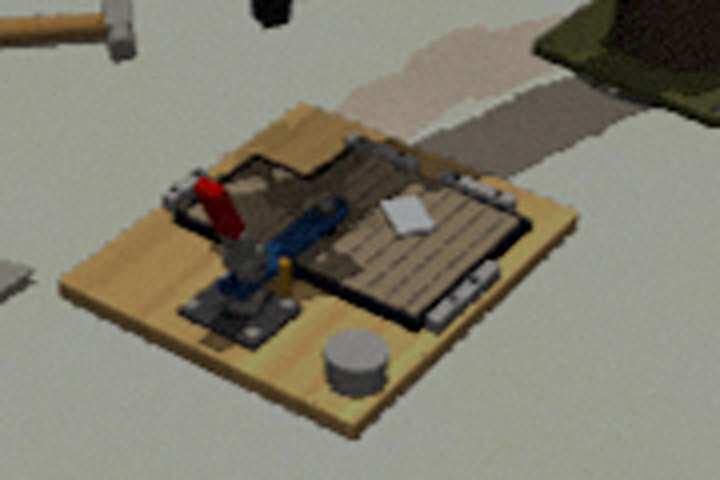

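View pics/top4.png

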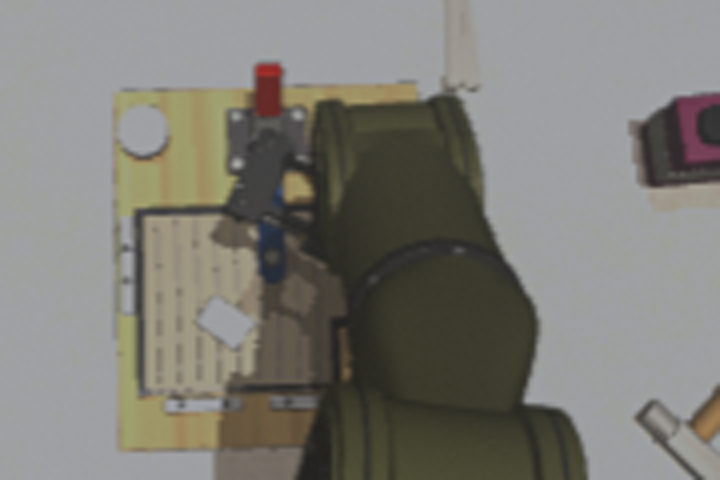

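```bash
python3 - <<'E'
import pickle
from h import *
D=pickle.load(open("D4.pkl","rb"));W=D["wrist"]
r=lambda p,z:ray(W,(p[0]*.8,p[1]*.8),z)[:2].round(4)
n,p=r((477,198),.062),r((545,285),.056);print("nut",n,"pin",p)
for st in [(.587,-.028),tuple(p+[.0273,-.0159])]:
    d=n-np.array(st);print(st,np.hypot(*d),np.arctan2(-d[1],-d[0]))
bl,br=r((372,305),.028),r((648,178),.028);print(bl,br,np.arctan2(-(br-bl)[0],(br-bl)[1]))
print("tip top cam",ray(D["top"],(260+268/4,160+66/4),.157))
T,S=D["top"],D["scene"]
a=(260+268/4,160+66/4);b=(260+207/4,130+183/4)
f=lambda q:np.r_[proj(T,q)[0]-a,proj(S,q)[0]-b]
s=least_squares(f,[.6,0,.1]);print(s.x,s.fun)
E
```

```text
nut [ 0.4811 -0.0363] pin [ 0.5589 -0.0127]
(0.587, -0.028) 0.10622476170836999 0.07821593358734318
(np.float64(0.5861999999999999), np.float64(-0.0286)) 0.10538168721367096 0.07313289714349223
[ 0.535  -0.1359] [0.524  0.0891] 0.04884999449108247
tip top cam [ 0.63082298 -0.02641087  0.157     ]
[ 0.63071673 -0.02555984  0.15459431] [-0.26395519  0.18868602 -0.27000517 -0.04406154]
```

```bash
python3 -m creep '[0,20,0,0,0,-7,0,20,0,0,0,-7,0,20,0,0,0,-7,0,20,0,0,0,-7,0,0,0,0,0,0]'; cat > lev.py <<'E'
from h import *
from plant import get_state
def lev(angs,rho=.075,h=.009,start=None):
    s=get_state();M=R.from_quat(s["eef_rot"]).as_matrix();p=s["tool_pos"]
    print("F",s["contact_force"].round(1),"pos",p.round(4),"clk",s["clock"],"q7",s["q"][6].round(2));print(M.round(3).tolist())
    X=np.array([.997,.077,0])
    pts=[]
    if start is not None: pts.append(("s",start[0],start[1]))
    for a in angs: pts.append((a,rho*np.cos(a)-.007*np.sin(a)-h,.066+rho*np.sin(a)+.007*np.cos(a)))
    for a,x,z in pts:
        q=np.array([.587,-.0285,0])+x*X;q[2]=z
        print(a,q.round(4),(M.T@(q-p)*1000).round(1));p=q
E
python3 -c "
from lev import *
lev([1.11,1,.9,.8,.7,.6,.5,.4,.3,.2,.1,0,-.03],start=(-.012,.137))"
```

```text
clock: 7.37
tool_pos: [0.4915, -0.0139, 0.189]
eef_rot: [-0.052, 0.999, 0.008, -0.01]
contact_force: [-0.7, -0.6, 0.4]
opening: -0.0
F [-0.7 -0.6  0.4] pos [ 0.4915 -0.0139  0.189 ] clk 7.3667 q7 1.28
[[-0.994, -0.104, -0.02], [-0.105, 0.994, 0.014], [0.018, 0.016, -1.0]]
s [ 0.575  -0.0294  0.137 ] [-82.4 -25.   50.1]
1.11 [ 0.605  -0.0271  0.1363] [-30.1  -0.8   0.1]
1 [ 0.6126 -0.0265  0.1329] [-7.6 -0.3  3.3]
0.9 [ 0.619  -0.026   0.1291] [-6.6 -0.2  3.7]
0.8 [ 0.6251 -0.0256  0.1247] [-6.2 -0.2  4.3]
0.7 [ 0.6307 -0.0251  0.1197] [-5.7 -0.2  4.9]
0.6 [ 0.6358 -0.0247  0.1141] [-5.2 -0.2  5.4]
0.5 [ 0.6403 -0.0244  0.1081] [-4.6 -0.2  5.9]
0.4 [ 0.6442 -0.0241  0.1017] [-4.  -0.2  6.4]
0.3 [ 0.6474 -0.0238  0.0949] [-3.4 -0.2  6.7]
0.2 [ 0.6499 -0.0236  0.0878] [-2.7 -0.2  7. ]
0.1 [ 0.6517 -0.0235  0.0805] [-1.9 -0.2  7.3]
0 [ 0.6528 -0.0234  0.073 ] [-1.2 -0.1  7.4]
-0.03 [ 0.653  -0.0234  0.0707] [-0.2 -0.   2.2]
```

```bash
python3 -m creep '[-25,-7,12,0,0,1,-25,-7,12,0,0,0,-25,-6,14,0,0,0,-6,-4,10,0,0,0,0,0,0,0,0,0]'; python3 - <<'E'
from plant import snapshot,get_state
import cv2
from lev import *
lev([1.11],start=(-.012,.137))
for n in ["scene","top"]:
    d=snapshot(n);i=d["color"][:,:,::-1]
    c={"scene":i[130:250,260:440],"top":i[160:280,260:440]}
    cv2.imwrite(f"pics/{n}5.png",cv2.resize(c[n],None,fx=4,fy=4,interpolation=cv2.INTER_CUBIC))
E
```

```text
clock: 7.78
tool_pos: [0.5678, -0.0311, 0.1277]
eef_rot: [-0.041, 0.999, 0.007, -0.02]
contact_force: [-0.2, 0.1, -0.8]
opening: 0.008
F [-0.2  0.1 -0.8] pos [ 0.5678 -0.0311  0.1277] clk 7.7833 q7 1.31
[[-0.996, -0.081, -0.04], [-0.081, 0.997, 0.012], [0.039, 0.016, -0.999]]
s [ 0.575  -0.0294  0.137 ] [-7.   1.2 -9.5]
1.11 [ 0.605  -0.0271  0.1363] [-30.1  -0.1  -0.5]
```

View pics/scene5.png

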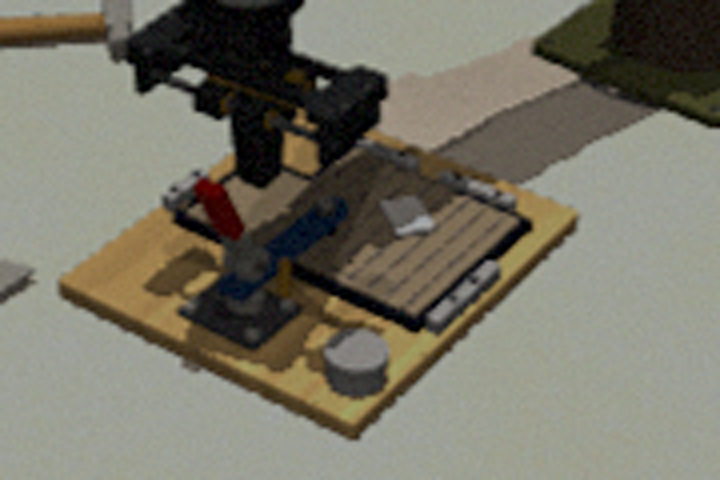

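View pics/top5.png

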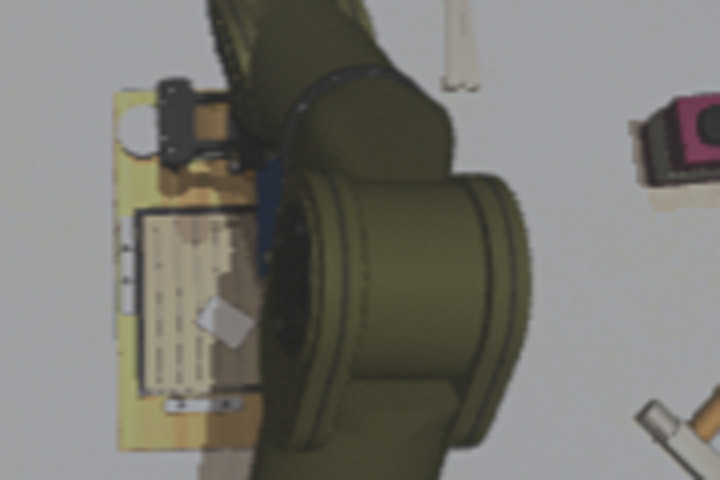

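```bash
python3 -m creep '[-5,1,-9,0,-2.3,0,-12,0,-1,0,0,0,0,0,0,0,0,0]'; python3 -c "
from lev import *
lev([1.11,1,.9,.8])"
```

```text
clock: 8.13
tool_pos: [0.5798, -0.0278, 0.1402]
eef_rot: [-0.041, 0.999, 0.008, -0.001]
contact_force: [0.1, 0.2, 1.1]
opening: 0.005
F [0.1 0.2 1.1] pos [ 0.5798 -0.0278  0.1402] clk 8.1333 q7 1.3
[[-0.997, -0.082, -0.003], [-0.082, 0.997, 0.016], [0.002, 0.016, -1.0]]
1.11 [ 0.605  -0.0271  0.1363] [-25.2  -1.4   3.9]
1 [ 0.6126 -0.0265  0.1329] [-7.6 -0.1  3.4]
0.9 [ 0.619  -0.026   0.1291] [-6.5 -0.1  3.8]
0.8 [ 0.6251 -0.0256  0.1247] [-6.1 -0.1  4.4]
```

```bash
python3 -m creep '[-12,-1,2,0,0,0,-10,0,2,0,0,0]'; python3 -m creep '[-6,0,2,0,0,0]'; python3 -m creep '[-6,0,3,0,0,0]';  python3 -c "
from lev import *
lev([1,.9,.8])"
```

```text
clock: 8.3
tool_pos: [0.5977, -0.0273, 0.1376]
eef_rot: [-0.041, 0.999, 0.007, -0.003]
contact_force: [1.0, 0.5, 0.4]
opening: 0.005
clock: 8.38
tool_pos: [0.6034, -0.0267, 0.136]
eef_rot: [-0.041, 0.999, 0.007, -0.004]
contact_force: [-3.1, 0.4, 2.4]
opening: 0.005
clock: 8.47
tool_pos: [0.6085, -0.0262, 0.1333]
eef_rot: [-0.041, 0.999, 0.007, -0.004]
contact_force: [-2.6, -0.2, 4.5]
opening: 0.007
F [-2.6 -0.2  4.5] pos [ 0.6085 -0.0262  0.1333] clk 8.4667 q7 1.32
[[-0.997, -0.081, -0.009], [-0.081, 0.997, 0.014], [0.008, 0.015, -1.0]]
1 [ 0.6126 -0.0265  0.1329] [-4.  -0.7  0.4]
0.9 [ 0.619  -0.026   0.1291] [-6.5 -0.1  3.7]
0.8 [ 0.6251 -0.0256  0.1247] [-6.1 -0.1  4.4]
```

```bash
python3 -m creep '[-6,0,3,0,0,0,-6.5,0,4,0,0,0,-6,0,4.5,0,0,0]'; python3 -c "
from lev import *
lev([.7,.6,.5])"
```

```text
clock: 8.72
tool_pos: [0.6267, -0.0248, 0.1217]
eef_rot: [-0.041, 0.999, 0.007, -0.005]
contact_force: [-2.0, -1.2, 3.6]
opening: 0.004
F [-2.  -1.2  3.6] pos [ 0.6267 -0.0248  0.1217] clk 8.7167 q7 1.32
[[-0.997, -0.081, -0.012], [-0.081, 0.997, 0.013], [0.01, 0.014, -1.0]]
0.7 [ 0.6307 -0.0251  0.1197] [-4.  -0.7  2. ]
0.6 [ 0.6358 -0.0247  0.1141] [-5.2 -0.1  5.5]
0.5 [ 0.6403 -0.0244  0.1081] [-4.6 -0.1  6. ]
```

```bash
python3 -m creep '[-5,0,4,0,0,0,-5,0,5.5,0,0,0,-4.5,0,6,0,0,0]'; python3 -c "
from lev import *
lev([.4,.3,.2,.1,0])"
```

```text
clock: 8.97
tool_pos: [0.6416, -0.0235, 0.1039]
eef_rot: [-0.041, 0.999, 0.006, -0.007]
contact_force: [-3.1, -0.4, 3.7]
opening: 0.006
F [-3.1 -0.4  3.7] pos [ 0.6416 -0.0235  0.1039] clk 8.9667 q7 1.32
[[-0.997, -0.081, -0.014], [-0.081, 0.997, 0.012], [0.013, 0.013, -1.0]]
0.4 [ 0.6442 -0.0241  0.1017] [-2.6 -0.8  2.2]
0.3 [ 0.6474 -0.0238  0.0949] [-3.3 -0.1  6.8]
0.2 [ 0.6499 -0.0236  0.0878] [-2.6 -0.1  7.1]
0.1 [ 0.6517 -0.0235  0.0805] [-1.9 -0.1  7.3]
0 [ 0.6528 -0.0234  0.073 ] [-1.2 -0.1  7.4]
```

```bash
python3 -m creep '[-3,0,5,0,0,0,-3.5,0,6.5,0,0,0,-2.5,0,7,0,0,0]'; python3 -c "
from lev import *
lev([.1,0])"
```

```text
clock: 9.22
tool_pos: [0.6504, -0.0228, 0.0825]
eef_rot: [-0.04, 0.999, 0.006, -0.008]
contact_force: [-3.2, -1.1, 4.6]
opening: 0.008
F [-3.2 -1.1  4.6] pos [ 0.6504 -0.0228  0.0825] clk 9.2167 q7 1.32
[[-0.997, -0.081, -0.017], [-0.081, 0.997, 0.012], [0.016, 0.013, -1.0]]
0.1 [ 0.6517 -0.0235  0.0805] [-1.3 -0.8  2. ]
0 [ 0.6528 -0.0234  0.073 ] [-1.2 -0.1  7.4]
```

```bash
python3 -m creep '[-1.5,0,4,0,0,0]';python3 -m creep '[-1,0,4,0,0,0]'; python3 -m creep '[0,0,3,0,0,0]'; python3 -m creep '[0,0,2,0,0,0]'
```

```text
clock: 9.3
tool_pos: [0.6514, -0.0227, 0.0771]
eef_rot: [-0.04, 0.999, 0.006, -0.009]
contact_force: [-4.0, -1.3, 5.3]
opening: 0.007
clock: 9.38
tool_pos: [0.6521, -0.0227, 0.0723]
eef_rot: [-0.04, 0.999, 0.006, -0.009]
contact_force: [-3.7, -0.8, 5.4]
opening: 0.004
clock: 9.47
tool_pos: [0.6525, -0.0226, 0.0696]
eef_rot: [-0.04, 0.999, 0.006, -0.009]
contact_force: [-6.0, -0.4, 24.3]
opening: 0.004
clock: 9.55
tool_pos: [0.6526, -0.0226, 0.0693]
eef_rot: [-0.04, 0.999, 0.006, -0.009]
contact_force: [-9.0, -1.6, 26.3]
opening: 0.006
```

```bash
python3 -m creep '[0,0,-5,0,0,0,0,0,-20,0,0,0,0,0,-40,0,0,0,0,0,-40,0,0,0,0,0,-40,0,0,0]'; python3 -m creep '[20,25,-20,0,0,0,20,30,-20,0,0,0,20,30,0,0,0,0,20,30,0,0,0,0,0,0,0,0,0,0]'; python3 -m creep '[0,35,-10,0,0,0,0,35,-10,0,0,0,0,35,0,0,0,0,0,20,0,0,0,0,0,0,0,0,0,0]';python3 - <<'E'
from plant import snapshot,get_state
import pickle,cv2
D={}
for n in ["scene","top","wrist"]:
    d=snapshot(n);D[n]=d;i=d["color"][:,:,::-1]
    c={"scene":i[130:250,260:440],"top":i[160:280,260:440]}
    cv2.imwrite(f"pics/{n}6.png",cv2.resize(i,(800,500),interpolation=cv2.INTER_CUBIC) if n=="wrist" else cv2.resize(c[n],None,fx=4,fy=4,interpolation=cv2.INTER_CUBIC))
pickle.dump(D,open("D6.pkl","wb"))
E
```

```text
clock: 9.97
tool_pos: [0.6534, -0.0228, 0.2098]
eef_rot: [-0.041, 0.999, 0.007, -0.014]
contact_force: [0.3, -0.7, 0.0]
opening: 0.005
clock: 10.38
tool_pos: [0.5757, 0.0897, 0.265]
eef_rot: [-0.038, 0.999, 0.01, 0.005]
contact_force: [-0.4, 0.6, -0.5]
opening: 0.007
clock: 10.8
tool_pos: [0.5694, 0.2183, 0.288]
eef_rot: [-0.039, 0.999, 0.014, 0.01]
contact_force: [0.0, 0.8, 0.8]
opening: 0.001
```

View pics/scene6.png

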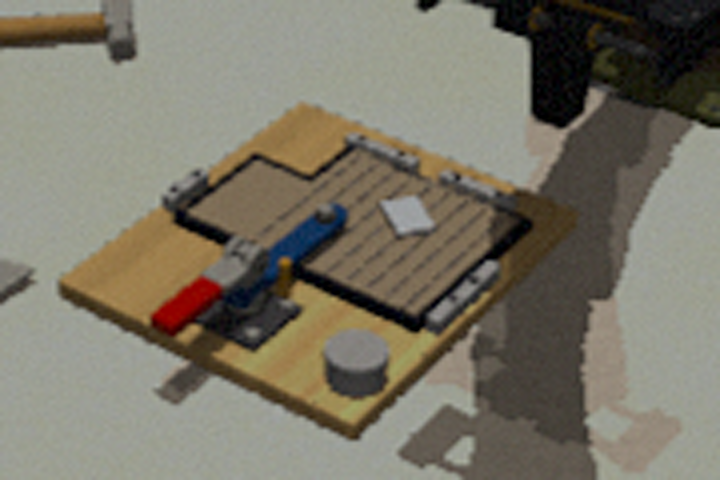

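View pics/top6.png

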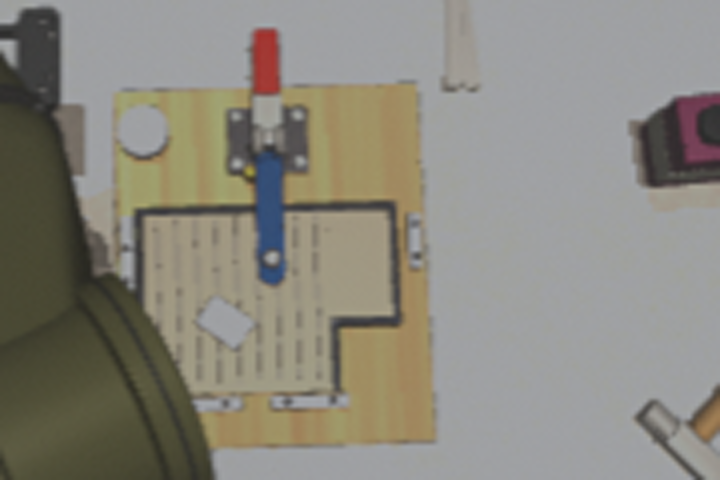

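View pics/wrist6.png

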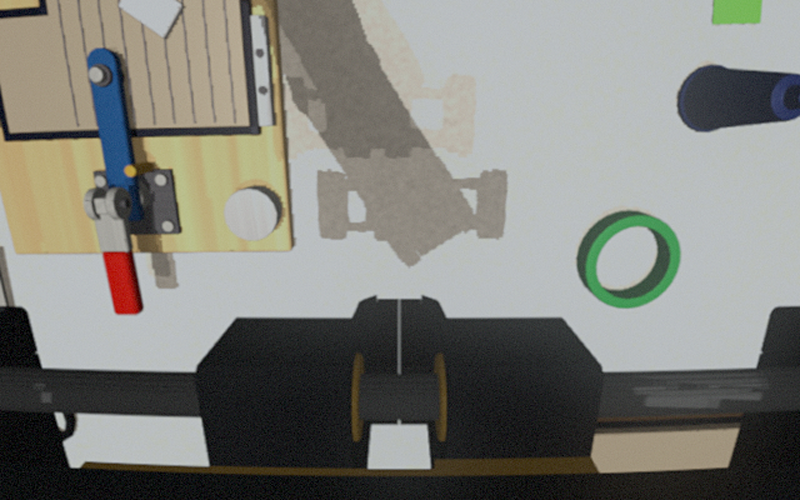

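```bash
python3 - <<'E'
import pickle
from h import *
D=pickle.load(open("D6.pkl","rb"));T,S,W=D["top"],D["scene"],D["wrist"]
for a in [0,.05,.1,.2]:
    u=np.array([np.cos(a)*.997,np.cos(a)*.077,np.sin(a)]); q=np.array([.587,-.0285,.066])+.102*u
    print(a,((proj(T,q)[0]-[260,160])*4).round(0),((proj(S,q)[0]-[260,130])*4).round(0),(proj(W,q)[0]/.8).round(0))
r=lambda p,z:ray(W,(p[0]*.8,p[1]*.8),z)[:2]
n,p=r((99,75),.060),r((131,171),.056);st=p+[.0273,-.0159];d=n-st
print(n,p,st,np.hypot(*d),np.arctan2(-d[1],-d[0]))
E
```

```text
0 [263.  28.] [159. 321.] [129. 313.]
0.05 [263.  27.] [159. 315.] [126. 315.]
0.1 [263.  26.] [159. 309.] [123. 317.]
0.2 [263.  24.] [160. 297.] [116. 321.]
[ 0.48292447 -0.02955496] [ 0.55980716 -0.01140393] [ 0.58710716 -0.02730393] 0.10420700925614852 0.021603198232822227
```

```bash
python3 - <<'E'
from plant import finish_job,get_state
s=get_state();print(s["clock"],s["qd"].round(3),s["contact_force"].round(1))
print(finish_job())
E
```

```text
10.95 [ 0.029 -0.003  0.027  0.013  0.004  0.006 -0.002] [ 0.6 -0.3  0.7]
the job is handed in; nothing more can be done
None
```

The board is clamped and the job was handed in at about 11 s of the 48 s, with the arm clear of everything.

**What I did:** With the fingers shut, I pushed the strap round by its trailing edge until the force rose to about 9 N against the stop pin. I then pushed the red lever down along its arc. It took about 4–7 N until it bottomed out, where the force rose to about 26 N vertically and 28 N in total. After that I lifted straight off and moved away.

**What the last checks showed:**
- **Lever:** its tip matches the predicted fully-down position in the scene and wrist pictures, and is within a pixel in the top picture.
- **Strap:** it lies over the board and touches the brass pin in the pictures.
- **Board, chalk and clip tin:** they look unmoved by eye. I did not measure their final positions.

**What disagreed:** The strap's direction measured 0.073–0.078 rad just after the push. In the last wrist picture it measured 0.02 rad, against a jig direction of 0.05–0.08 rad. That last picture shows the clamp near its edge, so I put the difference down to measurement error. I relied on the contact force and the visible pin contact instead. The foot's pressure on the board was not measured; it is inferred from the lever being fully down.

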